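# Stand an acrylic panel in the bonding clamp and set its wing screw

## Task

Slide the tall white acrylic panel straight up out of the slotted plywood rack by its top edge, stand it upright in the slot of the bonding clamp, down on the slot's floor and about centred along the jaws, and let it go. Then turn the clamp's wing screw clockwise until it seats, back it off a quarter turn so that the acrylic is not pinched, and finish still gripping the screw's wing there. Leave the two short panels and the other things on the bench where they are.

Things in the scene. Friction and masses are not known exactly. Their poses are not given: they have to be found in the camera images.
- panel: The tall opal-white acrylic panel, 6 mm thick (its x), 90 mm wide (its y), 100 mm tall (its z), about 65 g, loose. Origin: centre of its lower edge face. It starts upright in one of the rack's three slots; its top is then 112 mm above the bench.
- rack: Fixed plywood rack, 150 mm (x) by 110 mm (y), 42 mm high, origin under its centre. Three slots, open at the ends, run along its y at x = -40, 0 and +40 mm, each 9 mm wide, floor 12 mm above the bench, 30 mm deep. The tall panel stands in any one, short panels in the others. A panel is clear once its lower edge is 44 mm up. Rack and clamp may stand left or right of each other.
- short_a: Short panel of the same acrylic, 6 by 90 by 65 mm tall, standing in another rack slot (top 77 mm above the bench); origin at the centre of its lower edge. Leave alone.
- short_b: Another short panel like short_a. Leave alone.
- clamp: Fixed clamp: dark steel base 170 mm (x) by 100 mm (y) by 12 mm, origin under its centre. At its +x end two aluminium jaws 100 mm long (y) form an upright slot; at its -x end a dark steel post, 50 by 50 mm, 70 mm high, carries the wing screw. The +x jaw is fixed, its face 5 mm to the +x side of point slot; the -x jaw is moved by the screw.
- slot (a point): Middle of the clamp slot's floor, 12 mm above the bench, at x = +50 mm in the clamp; axes as the clamp's (x across the slot, y along it). Jaws rise to 48 mm above the bench, then 45 degree lips to 57 mm guide a panel in. Jaw gap: 6.5 mm with the screw seated, 2 mm more per rad backed off (9 to 10.7 mm at the start, centred within 1 mm here). Slot ends open. A panel in it tops at 112 mm.
- screw (a joint): Angle of the wing screw backed off from its seat, rad: 0 = seated (a hard stop), growing anticlockwise seen from above, up to 3.2. It starts between 1.3 and 2.1. Clockwise seen from above tightens it. Friction about 0.06 N m; it stays where it is left and neither rises nor sinks noticeably. A quarter turn off the seat is 1.57.
- screw_grip (a point): Point on the vertical axis of the wing screw, 106 mm above the bench, where its wing is gripped across its thickness; at x = -45 mm in the clamp. Axes turn with the screw: x along the wing, y across it (at joint value 0 parallel to the clamp's). The wing is an upright black flat bar, 44 mm long, 10 mm thick, from 83 to 118 mm above the bench, on a 20 mm round hub.
- jar: Closed grey ink jar, 56 mm diameter, 65 mm high, origin under its centre. Bystander.
- tape: Cardboard tape core lying flat, 90 mm outer diameter, 24 mm high, origin under its centre. Bystander.
- squeegee: Screen-printing squeegee lying flat, wooden bar 90 by 260 by 26 mm with a black rubber blade along its -x side, origin under the bar's centre. Bystander.
- driver: Screwdriver with a black handle, lying along its x. Bystander.
- straightedge: Steel straightedge lying flat, 340 by 40 by 6 mm, long along its x, origin under its centre. Bystander.
Things that resemble listed ones, but are neither listed nor needed, are in the scene too. Leave any purple look-alike of the rack alone.

How it is judged:
By the outcome, as a careful person would: the job done as asked, in the order asked, and still so for the second after the job is handed in, while the arm keeps its last pose, push and grip.
It also fails if it takes over 72 s, if anything falls off the work surface, if the arm or the gripper's body presses on something with over 40 N, if the wrist force passes 120 N, or if a joint passes its speed limit or range.

## Robot

A 6-joint arm with a two-finger parallel gripper is mounted at the origin on the work surface. World frame = base frame: x ahead of the robot, y to its left, z up, the work surface at z = 0. Lengths are in m, angles in rad, forces in N, time in s.
With the tool pointing down it reaches from about 0.375 to 0.9 m from the base axis. Payload 3.1 kg.
Tool frame: the origin (TCP) lies between the finger pads; the fingertips stand 8 mm ahead of it and the grasp point (between the pads) lies 11 mm behind it; z points along the fingers, y is the line along which they close (so a half turn about z gives the same grasp; the last joint's range is limited). The gripper opens to 87 mm and grips with 3 to 60 N. Pads are 19 mm wide; open, the fingers measure 117 mm over their backs; the gripper's body (75 mm by 190 mm) begins 51 mm behind the grasp point.
Start: joints at [-1.383, 0.527, 1.433, -0, 1.181, -0.178], TCP at [0.224, -0.584, 0.231] pointing down, gripper open.
Joint ranges: [-3.08, 3.08], [-0.75, 2.2], [0.22, 2.44], [-1.43, 4.57], [0, 2.65], [-2.85, 2.85]. Speed limits (rad/s): [2.79, 2.79, 3.14, 3.14, 3.14, 3.14].

## Interface

Orientations are given as a unit quaternion [x, y, z, w].
In Python, from rig import robot, vision, job gives the robot as it stands.
- The arm moves only by the shell command python3 -m handwheel 'ROWS' [OPENING] [FORCE]. ROWS is JSON, a list of rows, each a list of 4 numbers: the shift along the tool's x, y, z as a fraction of full scale, then the turn about the tool's z as a fraction of full scale. A call has 1 to 20 rows; each row is the pose to reach, as a shift and turn from the pose commanded when the call began, along the tool's axes at that moment, turning the shorter way round; what a row does not reach only later rows make up. Full scale, the value 1, is 300 mm for a shift and 2 pi rad for a turn. A row lasts 1/12 s, in which the tool goes at most 41.7 mm and 7.16 degrees, less where a joint would pass 70% of its speed; a pose out of reach is approached as far as the arm can. A call with a number of a shift or a turn outside -1 to 1 is refused whole. A call with a gripper value outside its range is refused whole. OPENING is the opening in per cent of the stroke, from 0 (shut) to 100 (fully open), set as the call begins (- or left out, the last holds). The fingers move at their own pace and stop on an object; FORCE is the grip in N (left out, the last holds). Time passes only in rows, so rows that repeat a pose let the fingers close. It gives the time, the measured TCP pose, the force, the opening and the grip force at its end, in the units of the state.
- robot.get_obs(): the state, without advancing time (a new reading comes with each control period).
- vision.camera(name): name is "side" or "top" or "wrist"; returns a dict with "frame" (400x640x3 uint8, red, green, blue), "K" (3x3 intrinsics, pixels), "k1" (the pictures are not rectified: a ray, as slopes to the right and down, at radius r is drawn at 1 + k1 r^2 times it, then the intrinsics apply), "cam_to_world" (4x4, takes a point from camera to world coordinates); the wrist camera has in their place "hand_eye" (4x4, takes a point from camera to tool coordinates, whose origin is the TCP and whose axes are the flange's). Camera axes: x right, y down, z forward; pixel columns grow to the right and rows downward; lengths in m; the calibration is good to about 2 mm. A picture is of the moment at which its call begins: read the wrist's pose just before it. There is no depth.
- job.hand_in(): hands the job in; it is judged then, once.
Trained networks look in the newest picture that a camera, given by its name, has taken for a name from the list of things; names that differ only in an ending like _2 or _b are one class to them, and where a whole thing is asked for, a point or a joint stands for the part that bears it (a point fixed in the world has none). Each returns a list of dicts, best first, with "conf" (0 to 1); they miss things now and then, are a little off and sometimes report something else, mostly with a low value. They report only what shows in the picture. A call takes as long as a camera call. They do not tell look-alikes from the thing itself.
- vision.look_for(camera, label): "point" ([row, column] in pixels, amid what is visible of it).
- vision.outline_of(camera, label): "mask" (400x640 bool, what is visible of it) and "point" ([row, column] in pixels, amid what is visible of it).
The state is a dict: "time": time; "q": joint angles; "joint_velocities": joint speeds; "joint_torque": joint torques, N m; "position": TCP position; "tool_rot": TCP orientation; "ft_force": force on the tool from outside, world axes, zero at the start; "moment": the same for the moment, N m; "grip_width": finger opening in m; "grip_force": force on a finger pad.
Only numpy, scipy, OpenCV 4.12 (cv2) and the standard library are available. Lean on these libraries where they do the work, as an engineer would, in place of code of your own. Each camera call takes 0.05 s, during which the arm holds its last target. There are 200 camera calls.

## Working session

There is one attempt and no reset: what is moved stays moved. The work goes in short steps, Python scripts to look and compute and a shell command to move; the robot and the scene stay as the last step left them, time stands still between calls to the robot, and variables do not carry over. Pictures are saved under pics/ and viewed, at most 10 in all, crops included, and the job is handed in when it is done.

```bash
mkdir -p pics; ls
cat > h.py <<'E'
import numpy as np, cv2
from rig import robot, vision, job
def ray(c,row,col):
    K=c["K"];p=np.array([(col-K[0,2])/K[0,0],(row-K[1,2])/K[1,1]]);u=p.copy()
    for _ in range(20): u=p/(1+c["k1"]*(u@u))
    T=np.array(c["cam_to_world"]);return T[:3,3],T[:3,:3]@np.array([u[0],u[1],1])
def at(c,row,col,z):
    o,d=ray(c,row,col);return o+d*(z-o[2])/d[2]
def proj(c,P):
    T=np.array(c["cam_to_world"]);p=(np.atleast_2d(P)-T[:3,3])@T[:3,:3];u=p[:,:2]/p[:,2:];u=u*(1+c["k1"]*(u**2).sum(1,keepdims=True))
    K=c["K"];return np.c_[u[:,1]*K[1,1]+K[1,2],u[:,0]*K[0,0]+K[0,2]]
E
python3 - <<'E'
from h import *
fr=[]
for n in ("top","side"):
    c=vision.camera(n);cv2.imwrite(f"pics/{n}.png",c["frame"][:,:,::-1])
    print(n,np.round(c["K"],1).tolist(),c["k1"],np.round(c["cam_to_world"],3).tolist())
    for l in("panel","rack","short_a","clamp","screw","jar","tape","squeegee","driver","straightedge"):
        print(l,[(np.round(d["point"]).tolist(),round(d["conf"],2)) for d in vision.look_for(n,l)])
E
```

```text
pics
top [[420.9, 0.0, 315.8], [0.0, 420.9, 207.0], [0.0, 0.0, 1.0]] 0.019161543743334657 [[0.007, -0.999, 0.04, 0.515], [-1.0, -0.008, -0.015, 0.02], [0.015, -0.04, -0.999, 1.332], [0.0, 0.0, 0.0, 1.0]]
panel [([184.0, 246.0], 0.49)]
rack [([199.0, 251.0], 0.89), ([268.0, 236.0], 0.8), ([138.0, 325.0], 0.5)]
short_a [([197.0, 250.0], 0.58), ([203.0, 248.0], 0.55)]
clamp [([213.0, 381.0], 0.72), ([225.0, 385.0], 0.19)]
screw []
jar [([183.0, 315.0], 0.6)]
tape [([272.0, 310.0], 0.61)]
squeegee [([140.0, 326.0], 0.66)]
driver [([226.0, 166.0], 0.65)]
straightedge [([199.0, 454.0], 0.56)]
side [[509.7, 0.0, 318.9], [0.0, 509.7, 199.9], [0.0, 0.0, 1.0]] -0.08814579685076412 [[-0.709, -0.339, 0.618, -0.385], [-0.705, 0.366, -0.608, 0.939], [-0.02, -0.867, -0.499, 0.857], [0.0, 0.0, 0.0, 1.0]]
panel [([223.0, 252.0], 0.94)]
rack [([246.0, 266.0], 0.84), ([285.0, 304.0], 0.83), ([230.0, 262.0], 0.2)]
short_a [([237.0, 272.0], 0.76), ([232.0, 266.0], 0.76)]
clamp [([195.0, 365.0], 0.88)]
screw [([304.0, 200.0], 0.58)]
jar [([206.0, 307.0], 0.7)]
tape [([238.0, 364.0], 0.58)]
squeegee [([197.0, 283.0], 0.93)]
driver [([307.0, 202.0], 0.67), ([208.0, 307.0], 0.54)]
straightedge [([168.0, 375.0], 0.62)]
```

View pics/top.png

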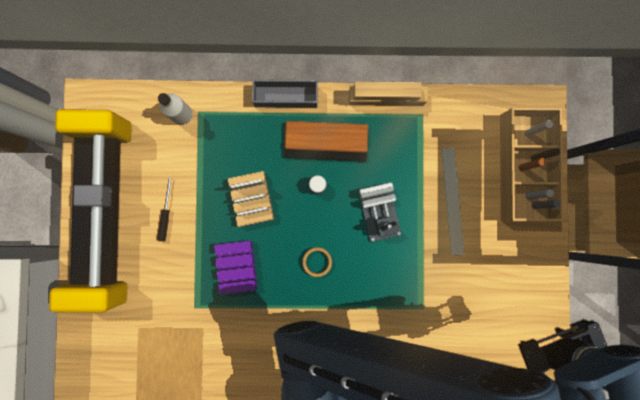

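View pics/side.png

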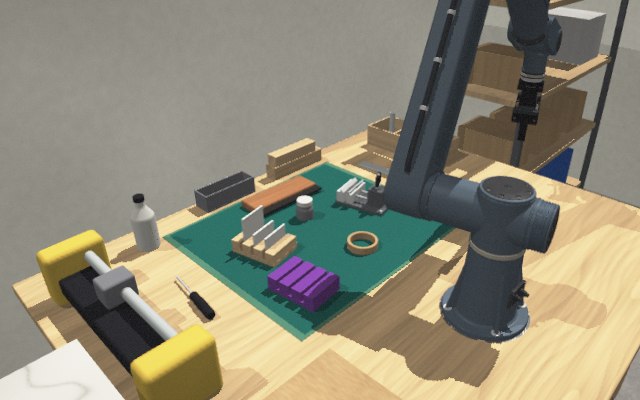

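The top picture shows rack candidates at (199,251), which is plywood with white panels, and at (268,236), which is purple and so the look-alike to leave alone. The clamp is at (213,381). In the side picture the tall panel is at (223,252), in the rack's far slot. I'll confirm this in an enlarged crop.

```bash
cat >> h.py <<'E'
def fit(img_fn_list, x0):
    pass
E
python3 - <<'E'
from h import *
a=cv2.imread("pics/top.png");b=cv2.imread("pics/side.png")
f=lambda im,r,c,h,w,s:cv2.resize(im[r:r+h,c:c+w],None,fx=s,fy=s,interpolation=cv2.INTER_CUBIC)
A=f(a,160,215,75,100,4);B=f(a,170,345,75,100,4);C=f(b,195,220,75,100,4);D=f(b,160,325,75,100,4)
cv2.imwrite("pics/crop1.png",np.vstack([np.hstack([A,B]),np.hstack([C,D])]))
for n,l in(("top","rack"),("top","clamp"),("side","clamp"),("side","rack"),("top","panel"),("side","panel"),("top","short_a"),("side","screw")):
    c=vision.camera(n)
    for d in vision.outline_of(n,l)[:2]:
        pts=cv2.findNonZero(d["mask"].astype(np.uint8));r=cv2.minAreaRect(pts)
        box=cv2.boxPoints(r)
        z={"rack":.042,"clamp":.012,"panel":.112,"short_a":.077,"screw":.106}[l]
        print(n,l,round(d["conf"],2),np.round(d["point"]),np.round(box).tolist(),np.round([at(c,q[1],q[0],z)[:2] for q in box],3).tolist())
E
```

```text
top rack 0.96 [198. 250.] [[227.0, 178.0], [263.0, 170.0], [273.0, 219.0], [237.0, 226.0]] [[0.655, 0.273], [0.679, 0.164], [0.53, 0.131], [0.507, 0.24]]
top rack 0.77 [269. 236.] [[213.0, 245.0], [251.0, 240.0], [257.0, 290.0], [219.0, 294.0]] [[0.45, 0.312], [0.464, 0.197], [0.315, 0.177], [0.301, 0.292]]
top clamp 0.69 [211. 378.] [[357.0, 189.0], [391.0, 181.0], [403.0, 235.0], [369.0, 242.0]] [[0.628, -0.129], [0.654, -0.237], [0.484, -0.276], [0.459, -0.168]]
top clamp 0.32 [198. 453.] [[441.0, 149.0], [454.0, 148.0], [464.0, 254.0], [451.0, 255.0]] [[0.754, -0.395], [0.759, -0.436], [0.426, -0.465], [0.422, -0.425]]
side clamp 0.94 [197. 361.] [[333.0, 175.0], [383.0, 171.0], [387.0, 214.0], [337.0, 219.0]] [[0.752, -0.253], [0.641, -0.404], [0.439, -0.171], [0.537, -0.044]]
side rack 0.91 [284. 302.] [[262.0, 287.0], [282.0, 248.0], [343.0, 278.0], [323.0, 317.0]] [[0.423, 0.348], [0.513, 0.204], [0.299, 0.187], [0.236, 0.321]]
side rack 0.73 [247. 266.] [[231.0, 265.0], [232.0, 233.0], [296.0, 234.0], [296.0, 267.0]] [[0.55, 0.348], [0.674, 0.253], [0.533, 0.13], [0.423, 0.2
[... 409 characters left out ...]
]] [[0.606, 0.296], [0.65, 0.165], [0.564, 0.191], [0.527, 0.314]]
side panel 0.28 [304. 204.] [[170.0, 282.0], [178.0, 274.0], [217.0, 313.0], [209.0, 321.0]] [[0.519, 0.539], [0.532, 0.509], [0.356, 0.523], [0.348, 0.55]]
top short_a 0.68 [212. 249.] [[239.0, 213.0], [261.0, 208.0], [261.0, 211.0], [239.0, 216.0]] [[0.547, 0.23], [0.561, 0.165], [0.553, 0.164], [0.539, 0.228]]
top short_a 0.53 [200. 251.] [[234.0, 199.0], [264.0, 194.0], [264.0, 198.0], [235.0, 204.0]] [[0.587, 0.244], [0.605, 0.157], [0.592, 0.155], [0.574, 0.241]]
side screw 0.49 [182. 382.] [[375.0, 172.0], [380.0, 172.0], [380.0, 188.0], [375.0, 188.0]] [[0.539, -0.23], [0.527, -0.241], [0.459, -0.156], [0.47, -0.146]]
```

View pics/crop1.png

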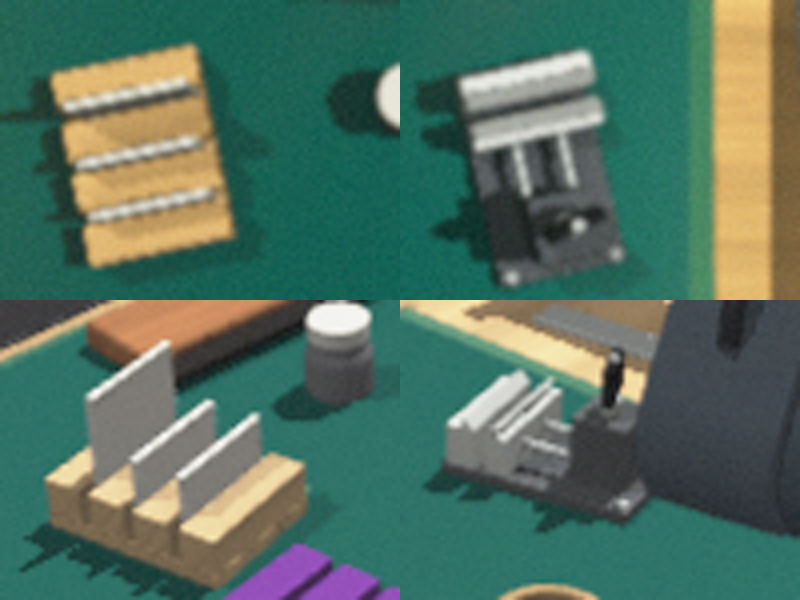

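The crops confirm it. In the plywood rack the tall panel stands in the far slot, with the short ones in the middle and near slots. The clamp's jaws are at its far end and the screw at its near end. Now I'll work out a wrist-camera view over the rack.

```bash
cat >> h.py <<'E'
from scipy.spatial.transform import Rotation as Ro
def go(x,y,z,yaw=None):
    """fractions to move TCP to xyz with tool-y line at world angle yaw (mod pi)"""
    o=robot.get_obs();R=Ro.from_quat(o["tool_rot"]).as_matrix();d=R.T@(np.array([x,y,z])-o["position"])/.3
    ty=np.arctan2(R[1,1],R[0,1]);t=0
    if yaw is not None: t=-((yaw-ty+np.pi/2)%np.pi-np.pi/2)/(2*np.pi)  # tool z down
    print("rows",np.round(d,4),round(t,4),"| pos",np.round(o["position"],4),"ty",round(ty,4),"q",np.round(o["q"],2),"tilt",np.round(R[:,2],4),"w",o["grip_width"],"f",np.round(o["ft_force"],1))
def wrist():
    o=robot.get_obs();c=vision.camera("wrist");T=np.eye(4);T[:3,:3]=Ro.from_quat(o["tool_rot"]).as_matrix();T[:3,3]=o["position"]
    c["cam_to_world"]=T@np.array(c["hand_eye"]);return c
E
python3 - <<'E'
from h import *
c=vision.camera("wrist");print(np.round(c["hand_eye"],3).tolist(),c["K"][0][0],c["k1"]);go(.60,.20,.33,.21)
E
```

```text
[[-0.001, -0.955, -0.298, 0.083], [1.0, -0.0, -0.001, -0.0], [0.001, -0.298, 0.955, -0.155], [0.0, 0.0, 0.0, 1.0]] 316.8077068027293 -0.036070129739577315
rows [ 2.1061 -1.9904 -0.3316] -0.2252 | pos [ 0.2236 -0.5836  0.2305] ty -1.205 q [-1.38  0.53  1.43 -0.    1.18 -0.18] tilt [-1.e-04  0.e+00 -1.e+00] w 0.0869629271963239 f [ 0.6  0.3 -0.1]
```

```bash
python3 -m handwheel '[[0.7,-0.66,-0.33,0],[0.7,-0.66,-0.33,0],[0.7,-0.66,-0.33,0],[0.7,-0.66,-0.33,0],[0.7,-0.66,-0.33,0],[0.7,-0.66,-0.33,0],[0.7,-0.66,-0.33,0],[0.7,-0.66,-0.33,0],[0.7,-0.66,-0.33,0]]' 40 && python3 -m handwheel '[[0.7,-0.66,0,0],[0.7,-0.66,0,0],[0.7,-0.66,0,0],[0.7,-0.66,0,0],[0.7,-0.66,0,0],[0.7,-0.66,0,0],[0.7,-0.66,0,0],[0.7,-0.66,0,0]]' && python3 -m handwheel '[[0.7,-0.66,0,-0.225],[0.7,-0.66,0,-0.225],[0.7,-0.66,0,-0.225],[0.7,-0.66,0,-0.225],[0.7,-0.66,0,-0.225],[0.7,-0.66,0,-0.225],[0.7,-0.66,0,-0.225],[0.7,-0.66,0,-0.225],[0.7,-0.66,0,-0.225],[0.7,-0.66,0,-0.225],[0.7,-0.66,0,-0.225],[0.7,-0.66,0,-0.225],[0.7,-0.66,0,-0.225],[0.7,-0.66,0,-0.225]]'
python3 - <<'E'
from h import *
go(.632,.203,.33,.21)
c=wrist();cv2.imwrite("pics/w1.png",c["frame"][:,:,::-1])
for l,z in(("panel",.112),("rack",.042),("short_a",.077)):
  for d in vision.outline_of("wrist",l)[:3]:
    box=cv2.boxPoints(cv2.minAreaRect(cv2.findNonZero(d["mask"].astype(np.uint8))))
    print(l,round(d["conf"],2),np.round(d["point"]),np.round(box).tolist(),np.round([at(c,q[1],q[0],z)[:2] for q in box],4).tolist())
E
```

```text
time: 2.7
position: [0.3502, -0.3211, 0.3312]
tool_rot: [0.983, 0.184, 0.001, 0.001]
ft_force: [-0.5, -0.8, -0.4]
grip_width: 0.0379
grip_force: 0.0
time: 3.37
position: [0.4764, -0.0592, 0.3291]
tool_rot: [0.983, 0.185, 0.001, -0.001]
ft_force: [-1.0, -0.7, -0.9]
grip_width: 0.0349
grip_force: 0.0
time: 4.53
position: [0.6002, 0.1949, 0.3287]
tool_rot: [0.631, 0.776, -0.0, -0.0]
ft_force: [-0.5, 0.4, 0.9]
grip_width: 0.035
grip_force: 0.0
rows [ 0.0047  0.1093 -0.0044] -0.0006 | pos [0.6002 0.1949 0.3287] ty 0.2059 q [ 0.14  0.45  1.29 -0.    1.4  -0.07] tilt [-7.e-04 -7.e-04 -1.e+00] w 0.03499096281879421 f [-0.5  0.4  0.9]
panel 0.81 [162. 345.] [[340.0, 125.0], [350.0, 125.0], [350.0, 205.0], [340.0, 205.0]] [[0.6113, 0.2558], [0.6225, 0.2582], [0.6447, 0.1644], [0.6327, 0.1619]]
panel 0.34 [149. 313.] [[259.0, 114.0], [369.0, 113.0], [370.0, 192.0], [260.0, 194.0]] [[0.5184, 0.2485], [0.6404, 0.2757], [0.665, 0.1852], [0.5339, 0.1556]]
rack 0.83 [ 88. 170.] [[104.0, 131.0], [109.0, 43.0], [235.0, 50.0], [231.0, 138.0]] [[0.297, 0.1786], [0.3005, 0.2941], [0.4638, 0.3175], [0.4726, 0.2049]]
rack 0.82 [151. 314.] [[258.0, 113.0], [370.0, 113.0], [370.0, 193.0], [258.0, 193.0]] [[0.5047, 0.2451], [0.6525, 0.2758], [0.6803, 0.1672], [0.5214, 0.134]]
short_a 0.83 [160. 314.] [[311.0, 122.0], [316.0, 122.0], [318.0, 193.0], [312.0, 193.0]] [[0.5774, 0.25], [0.5842, 0.2516], [0.6048, 0.1617], [0.5974, 0.16]]
short_a 0.36 [336. 281.] [[267.0, 334.0], [297.0, 334.0], [297.0, 339.0], [267.0, 339.0]] [[0.5732, -0.0784], [0.619, -0.0686], [0.6207, -0.078], [0.5747, -0.0879]]
```

View pics/w1.png

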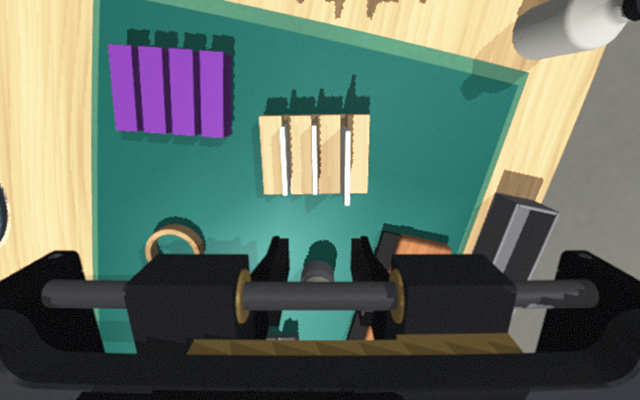

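The wrist picture shows the tall panel's top edge at columns 345–350, rows 130–205. The short ones are at columns 284 and 314. The purple look-alike is at the upper left. I'll come lower over the panel and measure it precisely.

```bash
python3 -m handwheel '[[0.04,0.107,0.36,0],[0.04,0.107,0.36,0],[0.04,0.107,0.36,0],[0.04,0.107,0.36,0],[0.04,0.107,0.36,0],[0.04,0.107,0.36,0]]'
python3 - <<'E'
from h import *
c=wrist();f=c["frame"];cv2.imwrite("pics/w2.png",cv2.resize(f[:300,150:500,::-1],None,fx=2,fy=2))
for d in vision.outline_of("wrist","panel")[:1]:
    m=d["mask"]; box=cv2.boxPoints(cv2.minAreaRect(cv2.findNonZero(m.astype(np.uint8))))
    print(round(d["conf"],2),np.round(box).tolist(),np.round([at(c,q[1],q[0],.112)[:2] for q in box],4).tolist())
    rs=np.where(m.any(1))[0]
    for r in range(rs[0],rs[-1]+1,15):
        s=np.where(m[r])[0];print(r,s[0],s[-1],f[r,s[0]-4:s[-1]+5].min(1).tolist())
go(.632,.203,.1,.21)
E
```

```text
time: 5.23
position: [0.6292, 0.2148, 0.2233]
tool_rot: [0.63, 0.777, 0.001, 0.001]
ft_force: [0.3, -0.1, 0.4]
grip_width: 0.0348
grip_force: 0.0
0.91 [[315.0, 143.0], [322.0, 143.0], [323.0, 254.0], [317.0, 254.0]] [[0.6159, 0.2628], [0.6214, 0.264], [0.6439, 0.1644], [0.6379, 0.163]]
143 319 319 [97, 67, 71, 75, 73, 70, 73, 65, 66]
158 316 322 [155, 154, 135, 101, 148, 167, 173, 175, 175, 174, 152, 92, 71, 81, 86]
173 316 322 [152, 154, 140, 146, 244, 255, 252, 251, 251, 254, 253, 162, 76, 73, 86]
188 316 322 [154, 156, 143, 126, 203, 255, 255, 252, 252, 255, 254, 158, 77, 78, 82]
203 316 322 [154, 155, 148, 124, 171, 255, 255, 253, 253, 255, 255, 171, 75, 77, 80]
218 317 322 [157, 153, 128, 159, 255, 255, 253, 253, 254, 255, 199, 128, 148, 163]
233 317 323 [73, 66, 61, 155, 255, 255, 254, 253, 254, 255, 205, 89, 63, 68, 68]
248 317 323 [74, 72, 62, 106, 209, 244, 247, 249, 253, 255, 229, 121, 69, 71, 76]
rows [-0.0402 -0.0025  0.4154] -0.0002 | pos [0.6296 0.2149 0.2246] ty 0.2086 q [ 0.16  0.59  1.33 -0.    1.22 -0.05] tilt [ 5.e-03  7.e-04 -1.e+00] w 0.034959721406782295 f [ 1.  -1.1 -0.1]
```

View pics/w2.png

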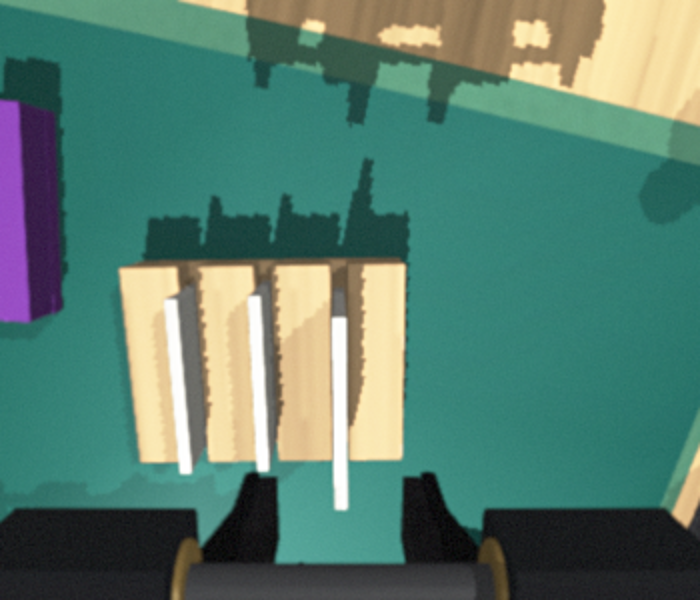

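The top edge runs from crop (317,339) to (509,341), which is full frame (158.5,319.3) to (254.5,320.3). The middle and near slots hold the short panels.

Run:
```python
from h import *
c=wrist();p=at(c,158.8,319.2,.112);q=at(c,254.6,320.2,.112);m=(p+q)/2;yaw=np.arctan2(*(p-q)[[1,0]])-np.pi/2
print(p,q,np.linalg.norm(p-q),m,yaw)
go(m[0],m[1],.089,yaw)
```

```text
[0.62259271 0.25048401 0.112     ] [0.64205016 0.16267076 0.112     ] 0.08994309539231851 [0.63232144 0.20657738 0.112     ] 0.21805456585140215
rows [-0.0288  0.0011  0.4521] -0.0015 | pos [0.6295 0.2149 0.2246] ty 0.2086 q [ 0.16  0.59  1.33 -0.    1.22 -0.05] tilt [ 5.e-03  7.e-04 -1.e+00] w 0.035144948492961924 f [ 0.4 -0.4  0.8]
```

```bash
python3 -m handwheel '[[-0.029,0.001,0.2,-0.0015],[-0.029,0.001,0.3,-0.0015],[-0.029,0.001,0.4,-0.0015],[-0.029,0.001,0.452,-0.0015],[-0.029,0.001,0.452,-0.0015],[-0.029,0.001,0.452,-0.0015],[-0.029,0.001,0.452,-0.0015]]' 
python3 -c "
from h import *
go(.6323,.2066,.089,.218)"
```

```text
time: 5.97
position: [0.6326, 0.2067, 0.0887]
tool_rot: [0.626, 0.78, 0.002, 0.002]
ft_force: [0.4, -0.3, 0.0]
grip_width: 0.0349
grip_force: 0.0
rows [-0.0001 -0.0009 -0.0009] 0.0 | pos [0.6326 0.2067 0.0887] ty 0.2181 q [ 0.15  0.75  1.44  0.    0.95 -0.07] tilt [ 5.2e-03  8.0e-04 -1.0e+00] w 0.03490853652926366 f [ 0.4 -0.3  0. ]
```

```bash
python3 -m handwheel '[[0,0,0,0],[0,0,0,0],[0,0,0,0],[0,0,0,0],[0,0,0,0],[0,0,0,0],[0,0,0,0],[0,0,0,0]]' 0 20 && python3 -m handwheel '[[0,0,-0.03,0],[0,0,-0.06,0],[0,0,-0.1,0],[0,0,-0.15,0],[0,0,-0.2,0],[0,0,-0.25,0],[0,0,-0.32,0],[0,0,-0.4,0],[0,0,-0.5,0],[0,0,-0.5,0],[0,0,-0.5,0]]'
python3 - <<'E'
from h import *
# clamp slot estimate from the top/side pictures: refine with the wrist view next
go(.58,-.13,.30,.227)
E
```

```text
time: 6.63
position: [0.6308, 0.2065, 0.0863]
tool_rot: [0.626, 0.78, 0.0, 0.0]
ft_force: [0.3, -0.4, 2.5]
grip_width: 0.0061
grip_force: 20.0
time: 7.55
position: [0.6315, 0.2066, 0.2393]
tool_rot: [0.626, 0.78, 0.002, 0.002]
ft_force: [-0.4, -0.9, -1.5]
grip_width: 0.0057
grip_force: 20.0
rows [-1.0582 -0.4095 -0.2042] -0.0014 | pos [0.6315 0.2066 0.2393] ty 0.2182 q [ 0.15  0.57  1.32 -0.    1.24 -0.07] tilt [ 5.6e-03  8.0e-04 -1.0e+00] w 0.005695169210635246 f [-0.4 -0.9 -1.5]
```

```bash
python3 -m handwheel '[[-0.1,-0.025,-0.1,0],[-0.2,-0.05,-0.2,0],[-0.3,-0.075,-0.2,0],[-0.4,-0.1,-0.2,0],[-0.5,-0.125,-0.2,0],[-0.6,-0.15,-0.2,0],[-0.7,-0.17,-0.2,0],[-0.8,-0.2,-0.2,0],[-0.9,-0.22,-0.2,0],[-0.9,-0.22,-0.2,0]]' && python3 -m handwheel '[[-0.1,-0.025,0,0],[-0.2,-0.05,0,0],[-0.3,-0.075,0,0],[-0.4,-0.1,0,0],[-0.5,-0.125,0,0],[-0.6,-0.15,0,0],[-0.6,-0.15,0,0],[-0.6,-0.15,0,0],[-0.6,-0.15,0,0]]'
python3 - <<'E'
from h import *
c=wrist();np.save("pics/pose.npy",c["cam_to_world"]);f=c["frame"];cv2.imwrite("pics/w3f.png",f[:,:,::-1]);cv2.imwrite("pics/w3.png",cv2.resize(f[20:300,120:520,::-1],None,fx=2,fy=2))
for l,z in(("clamp",.012),("screw",.118)):
  for d in vision.outline_of("wrist",l)[:1]:
    m=d["mask"]; box=cv2.boxPoints(cv2.minAreaRect(cv2.findNonZero(m.astype(np.uint8))))
    print(l,round(d["conf"],2),np.round(box).tolist(),np.round([at(c,q[1],q[0],z)[:2] for q in box],4).tolist())
go(.605,-.191,.3,.227)
E
```

```text
time: 8.38
position: [0.6236, -0.0774, 0.2944]
tool_rot: [0.628, 0.778, -0.002, -0.0]
ft_force: [0.9, 0.9, -1.1]
grip_width: 0.0057
grip_force: 20.0
time: 9.13
position: [0.6187, -0.256, 0.2946]
tool_rot: [0.626, 0.78, 0.0, -0.002]
ft_force: [-0.2, -0.5, -0.4]
grip_width: 0.006
grip_force: 20.0
clamp 0.95 [[216.0, 69.0], [346.0, 69.0], [346.0, 155.0], [216.0, 155.0]] [[0.4603, -0.1627], [0.6245, -0.1271], [0.651, -0.2352], [0.4746, -0.274]]
screw 0.75 [[213.0, 97.0], [236.0, 88.0], [252.0, 130.0], [230.0, 139.0]] [[0.4955, -0.1924], [0.5164, -0.1796], [0.5388, -0.217], [0.5174, -0.2306]]
rows [ 0.2194 -0.     -0.0144] -0.0011 | pos [ 0.6194 -0.2552  0.2956] ty 0.2199 q [-0.56  0.53  1.23  0.    1.38 -0.78] tilt [-0.001  0.001 -1.   ] w 0.005782336511488817 f [ 0.4  0.4 -0.8]
```

View pics/w3.png

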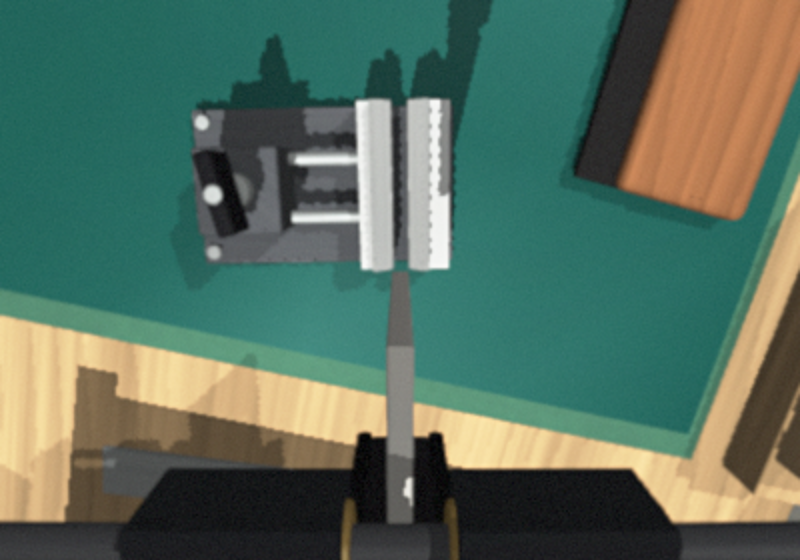

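The clamp lies at crop (100–270, 193–450), with the slot's dark gap at crop columns 393–408. The wing runs from about crop (155,207) to (233,237), and the held panel is at column 400. Next I'll measure the slot edges at sub-pixel level.

Run:
```python
from h import *
c=wrist();f=c["frame"].astype(float).mean(2);f=cv2.GaussianBlur(f,(1,5),0)
L=[];R=[]
for r in range(74,150,4):
    s=f[r,290:350];
    if r%20==14: print(r,s.astype(int).tolist())
    k=np.arange(290,350)
    gap=np.argmin(f[r,312:328])+312
    t=100
    l=gap
    while f[r,l]<t:l-=1
    rr=gap
    while f[r,rr]<t:rr+=1
    lx=l+(f[r,l]-t)/(f[r,l]-f[r,l+1]);rx=rr-(f[r,rr]-t)/(f[r,rr]-f[r,rr-1])
    L.append(at(c,r,lx,.048));R.append(at(c,r,rx,.048));print(r,round(lx,2),round(rx,2),L[-1][:2].round(4),R[-1][:2].round(4))
L=np.array(L);R=np.array(R)
for n,A in(("L",L),("R",R)):
    p=np.polyfit(A[:,1],A[:,0],1);print(n,"yaw",-np.arctan(p[0]),"x at y=-.191",np.polyval(p,-.191),"res",np.std(A[:,0]-np.polyval(p,A[:,1])))
for col in(300,335,340):print(col,f[60:165,col].astype(int).tolist())
```

```text
74 [96, 96, 95, 97, 96, 92, 107, 174, 235, 243, 238, 229, 219, 203, 190, 192, 196, 196, 198, 197, 193, 197, 199, 195, 152, 90, 56, 55, 66, 88, 93, 89, 115, 181, 199, 195, 192, 194, 196, 196, 193, 191, 193, 189, 198, 237, 243, 242, 242, 239, 212, 154, 138, 131, 86, 58, 53, 51, 49, 48]
74 314.85 321.39 [ 0.5887 -0.1441] [ 0.5963 -0.1424]
78 314.87 321.46 [ 0.5897 -0.1485] [ 0.5973 -0.1468]
82 314.8 321.48 [ 0.5906 -0.1529] [ 0.5984 -0.1512]
86 314.79 321.41 [ 0.5915 -0.1574] [ 0.5993 -0.1557]
90 315.07 321.38 [ 0.5928 -0.1618] [ 0.6002 -0.1601]
94 [76, 83, 86, 87, 83, 71, 64, 124, 231, 243, 236, 224, 217, 210, 194, 189, 191, 195, 196, 196, 195, 194, 194, 197, 172, 101, 45, 39, 48, 72, 90, 91, 115, 178, 196, 195, 192, 193, 196, 196, 192, 191, 189, 201, 233, 241, 241, 241, 239, 192, 141, 133, 138, 131, 79, 51, 68, 85, 86, 85]
94 315.02 321.34 [ 0.5938 -0.1663] [ 0.6012 -0.1646]
98 314.99 321.58 [ 0.5947 -0.1708] [ 0.6025 -0.1691]
102 315.03 321.58 [ 0.5957 -0.1754] [ 0.6035 -0.1736]
106 315.27 321.56 [ 0.597  -0.1799] [ 0.6045 -0.1782]
110 315.22 321.49 [ 0.598  -0.1845] [ 0.6055 -0.1829
[... 2064 characters left out ...]
 233, 235, 239, 241, 239, 236, 234, 235, 238, 241, 242, 242, 240, 238, 238, 240, 242, 241, 239, 237, 236, 238, 241, 243, 244, 245, 243, 222, 178, 131, 105, 98, 98, 98, 98, 98, 99, 100, 99]
340 [50, 49, 49, 50, 51, 50, 49, 50, 63, 89, 120, 149, 182, 209, 212, 193, 175, 164, 155, 148, 151, 160, 166, 167, 162, 151, 141, 136, 139, 149, 158, 159, 150, 141, 141, 150, 161, 165, 161, 150, 138, 132, 133, 140, 150, 153, 146, 136, 130, 129, 132, 138, 143, 142, 146, 170, 206, 231, 239, 239, 239, 239, 239, 240, 240, 240, 240, 240, 240, 239, 240, 240, 240, 240, 240, 241, 241, 240, 240, 241, 241, 241, 242, 242, 242, 242, 242, 243, 243, 243, 244, 245, 241, 217, 169, 122, 100, 96, 97, 97, 97, 97, 98, 98, 98]
```

Run:
```python
from h import *
c=wrist();f=c["frame"].astype(float).mean(2)
P=np.array([at(c,*q,.057) for q in((70,300),(154.2,300),(69.3,335),(154.2,335))])
print(P.round(4).tolist());yaw=.230;X=np.array([np.cos(yaw),np.sin(yaw)]);Y=np.array([-X[1],X[0]])
print("along",(P[:,:2]@Y).round(4)); v=(P[:,:2]@Y).mean()
e=np.array([[.6087,-.191],[.5993,-.191]])@X;print("gap",e[0]-e[1]);u=e.mean();uf=e[0]-.005
s=u*X+v*Y;print("slot",s,"from fixed face",uf*X+v*Y,"screw",(uf-.095)*X+v*Y)
o=robot.get_obs();T=np.eye(4);T[:3,:3]=Ro.from_quat(o["tool_rot"]).as_matrix();T[:3,3]=o["position"]
tz=[(T@[.045,y,-.0235,1])[:3] for y in(-.003,.003)];print("panel top near corner pred",proj(c,tz).round(1).tolist())
for r in(196,204,212,220):print(r,f[r,305:335].astype(int).tolist())
go(s[0],s[1],.16,yaw)
```

```text
[[0.5715, -0.1445, 0.057], [0.5912, -0.2406, 0.057], [0.6109, -0.1349, 0.057], [0.6337, -0.2311, 0.057]]
along [-0.271  -0.369  -0.2706 -0.3695]
gap 0.009152464113050485
slot [ 0.60316807 -0.18744691] from fixed face [ 0.60275546 -0.18754352] screw [ 0.51025715 -0.20920139]
panel top near corner pred [[193.3, 311.7], [193.3, 325.6]]
196 [107, 106, 108, 105, 106, 106, 103, 107, 112, 128, 133, 134, 135, 137, 135, 137, 135, 135, 134, 135, 133, 128, 113, 103, 104, 106, 104, 100, 101, 100]
204 [126, 123, 125, 124, 122, 111, 108, 109, 113, 126, 133, 134, 134, 135, 135, 135, 138, 133, 135, 135, 133, 129, 114, 102, 103, 100, 102, 104, 102, 101]
212 [124, 126, 125, 125, 122, 125, 126, 121, 115, 127, 132, 132, 131, 133, 134, 134, 134, 132, 135, 138, 132, 132, 125, 125, 128, 127, 124, 124, 121, 120]
220 [201, 203, 199, 201, 199, 198, 194, 186, 136, 120, 132, 134, 133, 135, 135, 136, 135, 136, 138, 134, 130, 133, 135, 132, 124, 121, 122, 119, 122, 123]
rows [ 0.2333 -0.0039  0.4534] -0.0016 | pos [ 0.6196 -0.2555  0.296 ] ty 0.2199 q [-0.56  0.53  1.23  0.    1.38 -0.78] tilt [-2.e-04  3.e-04 -1.e+00] w 0.006130178103230676 f [-0.4 -1.2 -0.5]
```

```bash
python3 -m handwheel '[[0.1,-0.003,0,-0.0016],[0.2,-0.006,0,-0.0016],[0.233,-0.006,0.1,-0.0016],[0.233,-0.006,0.2,-0.0016],[0.233,-0.006,0.3,-0.0016],[0.233,-0.006,0.4,-0.0016],[0.233,-0.006,0.453,-0.0016],[0.233,-0.006,0.453,-0.0016],[0.233,-0.006,0.453,-0.0016],[0.233,-0.006,0.453,-0.0016]]'
python3 - <<'E'
from h import *
go(.6027,-.1876,.088,.230)
c=wrist();f=c["frame"];cv2.imwrite("pics/w4.png",cv2.resize(f[50:330,140:500,::-1],None,fx=2,fy=2))
E
```

```text
time: 10.22
position: [0.6038, -0.1893, 0.1616]
tool_rot: [0.622, 0.783, 0.0, 0.001]
ft_force: [-0.3, 0.9, 0.2]
grip_width: 0.0059
grip_force: 20.0
rows [ 0.0067 -0.0027  0.2452] -0.0002 | pos [ 0.6038 -0.1893  0.1616] ty 0.2288 q [-0.48  0.62  1.48  0.    1.04 -0.71] tilt [ 0.0026 -0.0013 -1.    ] w 0.0059463345889809545 f [-0.3  0.9  0.2]
```

View pics/w4.png

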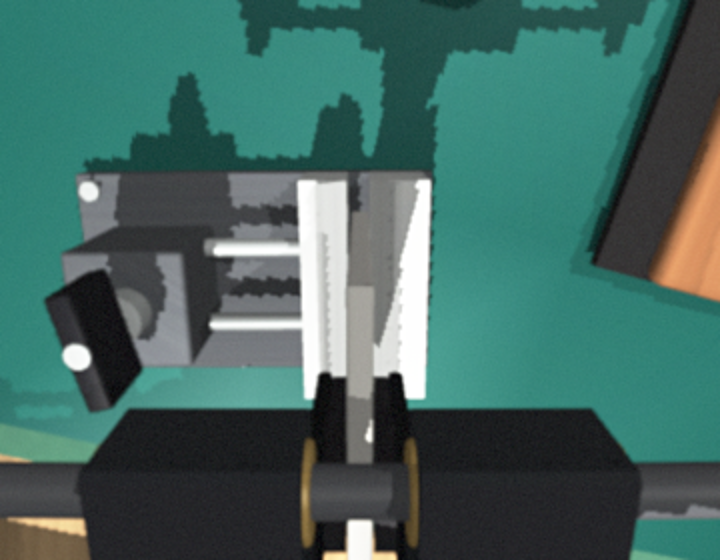

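The panel is over the slot, with its lower edge at crop columns 349–373 matching the gap between the lips. I'll lower it in stages.

```bash
python3 -m handwheel '[[0.006,-0.001,0.03,0],[0.006,-0.001,0.06,0],[0.006,-0.001,0.09,0],[0.006,-0.001,0.12,0],[0.006,-0.001,0.12,0],[0.006,-0.001,0.12,0]]'; python3 -m handwheel '[[0,0,0.02,0],[0,0,0.04,0],[0,0,0.06,0],[0,0,0.08,0],[0,0,0.09,0],[0,0,0.1,0],[0,0,0.1,0],[0,0,0.1,0]]'
python3 -c "
from h import *
go(.6027,-.1876,.088,.230)"
```

```text
time: 10.77
position: [0.6014, -0.1872, 0.123]
tool_rot: [0.622, 0.783, -0.0, -0.001]
ft_force: [0.5, -0.1, -0.6]
grip_width: 0.0057
grip_force: 20.0
time: 11.43
position: [0.6018, -0.1874, 0.0939]
tool_rot: [0.622, 0.783, -0.0, -0.0]
ft_force: [-0.4, 0.2, -1.1]
grip_width: 0.0058
grip_force: 20.0
rows [-0.0012  0.0027  0.0196] -0.0003 | pos [ 0.6018 -0.1874  0.0939] ty 0.2282 q [-0.48  0.71  1.53 -0.    0.91 -0.71] tilt [-3.e-04  1.e-04 -1.e+00] w 0.005798561127385205 f [-0.4  0.2 -1.1]
```

Going in freely. Now small steps down to floor contact.

```bash
for i in 1 2; do python3 -m handwheel '[[0,0,0.003,0],[0,0,0.006,0],[0,0,0.009,0],[0,0,0.009,0],[0,0,0.009,0]]' | grep -E "pos|ft_"; done
```

```text
position: [0.6019, -0.1874, 0.0914]
ft_force: [0.3, 0.0, -1.6]
position: [0.6018, -0.1874, 0.0885]
ft_force: [0.1, 0.7, -0.5]
```

```bash
python3 -m handwheel '[[0,0,0.002,0],[0,0,0.004,0],[0,0,0.006,0],[0,0,0.006,0],[0,0,0.006,0]]' | grep -E "pos|ft_"
```

```text
position: [0.6019, -0.1874, 0.0868]
ft_force: [0.1, 0.9, -0.5]
```

```bash
for i in 1 2 3; do python3 -m handwheel '[[0,0,0.003,0],[0,0,0.003,0],[0,0,0.003,0],[0,0,0.003,0]]' | grep -E "pos|ft_"; done
```

```text
position: [0.6021, -0.1875, 0.0863]
ft_force: [0.4, 0.3, 2.1]
position: [0.6022, -0.1875, 0.0863]
ft_force: [-0.4, 0.6, 6.8]
position: [0.6023, -0.1875, 0.0863]
ft_force: [-2.4, 0.9, 12.0]
```

```bash
python3 -m handwheel '[[0,0,-0.006,0],[0,0,-0.006,0],[0,0,-0.006,0]]' && python3 -m handwheel '[[0,0,0,0],[0,0,0,0],[0,0,0,0],[0,0,0,0],[0,0,0,0],[0,0,0,0]]' 30 && python3 -m handwheel '[[0,0,-0.05,0],[0,0,-0.1,0],[0,0,-0.2,0],[0,0,-0.3,0],[0,0,-0.4,0],[-0.1,0,-0.5,0],[-0.2,0,-0.5,0],[-0.2,0,-0.5,0],[-0.2,0,-0.5,0]]' 60
python3 - <<'E'
from h import *
c=wrist();f=c["frame"];cv2.imwrite("pics/w5.png",cv2.resize(f[20:300,120:520,::-1],None,fx=2,fy=2))
for d in vision.outline_of("wrist","screw")[:1]:
    m=d["mask"]; box=cv2.boxPoints(cv2.minAreaRect(cv2.findNonZero(m.astype(np.uint8))));print(round(d["conf"],2),np.round(box).tolist())
go(.5103,-.2092,.2,.23)
E
```

```text
time: 13.93
position: [0.6021, -0.1876, 0.0863]
tool_rot: [0.622, 0.783, 0.0, 0.0]
ft_force: [-0.3, 0.7, 4.4]
grip_width: 0.006
grip_force: 20.0
time: 14.43
position: [0.6018, -0.1874, 0.0857]
tool_rot: [0.622, 0.783, -0.0, -0.0]
ft_force: [-0.1, -0.5, -0.4]
grip_width: 0.0254
grip_force: 0.0
time: 15.18
position: [0.6155, -0.2474, 0.2363]
tool_rot: [0.623, 0.782, 0.0, 0.001]
ft_force: [1.0, 0.0, -0.7]
grip_width: 0.0524
grip_force: 0.0
0.82 [[195.0, 105.0], [224.0, 94.0], [243.0, 146.0], [213.0, 156.0]]
rows [ 0.1948 -0.3111  0.1173] -0.0003 | pos [ 0.6145 -0.2451  0.2349] ty 0.2278 q [-0.55  0.57  1.33  0.    1.24 -0.78] tilt [-0.0023  0.0019 -1.    ] w 0.05235875406291803 f [0.2 0.3 0.3]
```

View pics/w5.png

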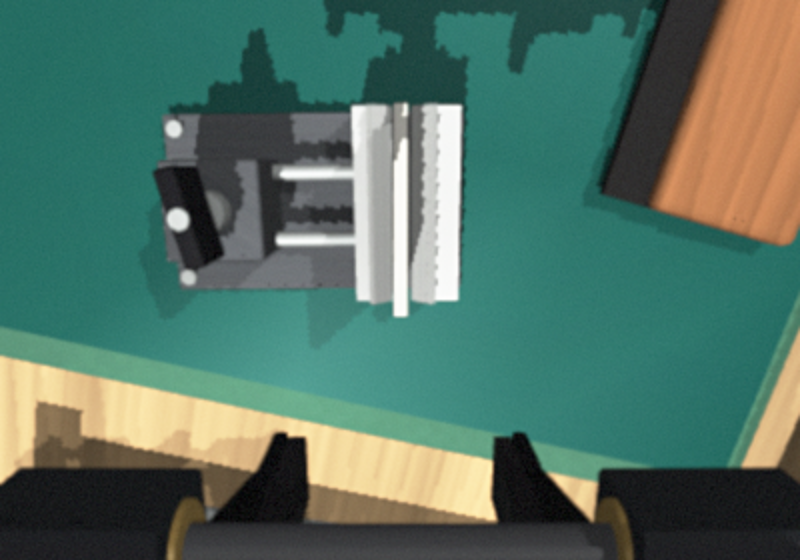

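The panel stands freely in the slot at crop column 401, rows 103–316. The wing's top face runs about (172,155) to (268,187), with its centre dot at (219,178). Next I'll compute the screw axis and wing angle.

Run:
```python
from h import *
c=wrist();f=c["frame"];g=f.astype(float).mean(2)
vision.look_for("wrist","screw")
d=vision.outline_of("wrist","screw")
if d:
    m=d[0]["mask"];L=[]
    rs=np.where(m.any(1))[0];print(rs[0],rs[-1])
    for r in range(rs[0]+4,rs[-1]-5,3):
        col=np.where(m[r])[0][0];L.append((r,col))
    P=np.array([at(c,r,q,.118)[:2] for r,q in L])
    dv=np.linalg.svd(P[3:-2]-P[3:-2].mean(0))[2][0];w=np.arctan2(dv[1],dv[0])%np.pi
    print(L);print("left-edge dir",w,"theta",(w-.23)%np.pi)
# white dot centroid
s=g[115:145,197:222]>150;r,q=np.nonzero(s);print("dot px",r.mean()+115,q.mean()+197,len(r))
for z in(.118,.122):print(at(c,r.mean()+115,q.mean()+197,z)[:2].round(4))
# panel top
p=at(c,70.8,320.3,.112);e=at(c,178,320.7,.112);print("panel ends",p.round(4),e.round(4),np.linalg.norm(p-e),((p+e)/2).round(4))
```

```text
dot px 132.95959595959596 209.3030303030303 99
[ 0.5104 -0.2096]
[ 0.5116 -0.209 ]
panel ends [ 0.5908 -0.1403  0.112 ] [ 0.6115 -0.2278  0.112 ] 0.0899625359216764 [ 0.6012 -0.1841  0.112 ]
```

Run:
```python
from h import *
go(.5104,-.2094,.2,.3)
c=wrist();g=c["frame"].astype(float).mean(2)
Y=np.array([-np.sin(.23),np.cos(.23)])
def ends(col,z,th=160):
    p=g[:,col-1:col+2].mean(1);b=np.where(p[60:200]>th)[0]+60;a,e=b[0],b[-1]
    a2=a-(p[a]-th)/(p[a]-p[a-1]);e2=e+(p[e]-th)/(p[e]-p[e+1])
    return round(a2,1),round(e2,1),[float((at(c,r,col,z)[:2]@Y).round(4)) for r in(a2,e2)]
for col,z in((300,.057),(346,.057),(320,.112),(321,.112)):print(col,ends(col,z))
d=vision.outline_of("wrist","screw")
for x in d[:1]:
    m=x["mask"];rs=np.where(m.any(1))[0];L=[(r,np.where(m[r])[0][0]) for r in range(rs[0]+12,rs[-1]-6,3)]
    P=np.array([at(c,r,q,.118)[:2] for r,q in L]);dv=np.linalg.svd(P-P.mean(0))[2][0];w=np.arctan2(dv[1],dv[0])%np.pi;print(L,"w",w,"th",(w-.23)%np.pi)
im=cv2.resize(c["frame"][80:180,170:270,::-1],None,fx=6,fy=6,interpolation=cv2.INTER_CUBIC);cv2.imwrite("pics/w6.png",cv2.convertScaleAbs(im,alpha=1.8))
```

```text
rows [ 0.1929 -0.3122  0.1174] -0.0113 | pos [ 0.6148 -0.2445  0.235 ] ty 0.2291 q [-0.55  0.57  1.33  0.    1.24 -0.78] tilt [-0.002   0.0015 -1.    ] w 0.052175154502564124 f [0.  0.1 0.8]
300 (np.float64(75.8), np.float64(173.4), [-0.2703, -0.3686])
346 (np.float64(75.7), np.float64(173.7), [-0.2703, -0.3689])
320 (np.float64(92.6), np.float64(182.3), [-0.2879, -0.3648])
321 (np.float64(76.8), np.float64(182.3), [-0.2755, -0.3648])
[(117, np.int64(199)), (120, np.int64(200)), (123, np.int64(201)), (126, np.int64(203)), (129, np.int64(204)), (132, np.int64(204)), (135, np.int64(206)), (138, np.int64(207)), (141, np.int64(208)), (144, np.int64(209)), (147, np.int64(210)), (150, np.int64(211))] w 2.066236212963088 th 1.836236212963088
```

View pics/w6.png

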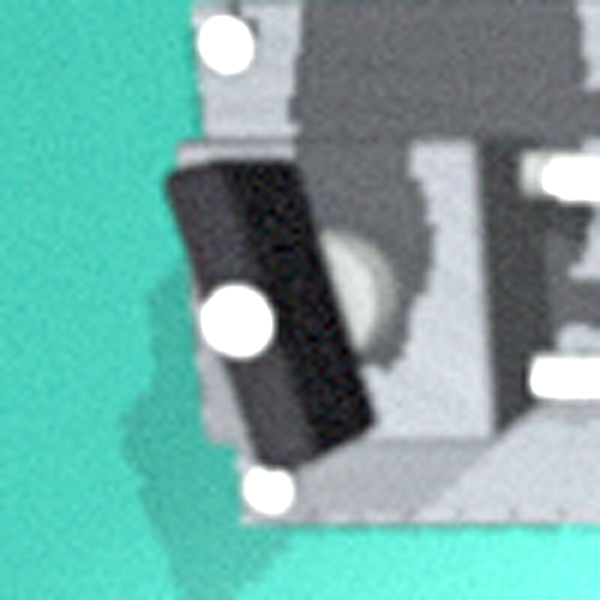

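The crop shows the wing's top face from about (178,203) to (462,288) and the axis dot at (320,237). In this settled picture the panel is centred along the jaws to within 1 mm.

Run:
```python
from h import *
c=wrist()
a=at(c,109.7,203.8,.118);b=at(c,157,218,.118);w=np.arctan2(*(a-b)[[1,0]]);print(a,b,np.linalg.norm(a-b),(a+b)/2,"w",w,"theta",w-.23, at(c,133.3,209.5,.12))
go(.5106,-.2094,.16,w+np.pi/2);go(.5106,-.2094,.16,w-np.pi/2)
```

```text
[ 0.50398105 -0.19170167  0.118     ] [ 0.52109466 -0.22841134  0.118     ] 0.040502776253582506 [ 0.51253786 -0.2100565   0.118     ] w 2.0070304294967345 theta 1.7770304294967345 [ 0.51184674 -0.20958798  0.12      ]
rows [ 0.1947 -0.3127  0.2521] -0.033 | pos [ 0.6153 -0.245   0.2355] ty 0.2291 q [-0.55  0.57  1.33  0.    1.24 -0.78] tilt [-9.e-04  6.e-04 -1.e+00] w 0.05176820926694491 f [ 0.7 -0.2 -0. ]
rows [ 0.1947 -0.3127  0.2521] -0.033 | pos [ 0.6153 -0.245   0.2355] ty 0.2291 q [-0.55  0.57  1.33  0.    1.24 -0.78] tilt [-9.e-04  6.e-04 -1.e+00] w 0.05176820926694491 f [ 0.7 -0.2 -0. ]
```

```bash
python3 -m handwheel '[[0.0968,-0.155,0,-0.02],[0.1935,-0.3105,0,-0.037],[0.1935,-0.3105,0.1,-0.037],[0.1935,-0.3105,0.2,-0.037],[0.1935,-0.3105,0.25,-0.037],[0.1935,-0.3105,0.25,-0.037],[0.1935,-0.3105,0.25,-0.037],[0.1935,-0.3105,0.25,-0.037],[0.1935,-0.3105,0.25,-0.037]]'
python3 -c "
from h import *
go(.5113,-.2096,.095,.46)"
```

```text
time: 16.33
position: [0.5129, -0.2111, 0.1623]
tool_rot: [0.527, 0.85, -0.0, 0.002]
ft_force: [0.9, 1.0, 0.1]
grip_width: 0.0521
grip_force: 0.0
rows [ 0.0075 -0.003   0.2243] 0.0002 | pos [ 0.5129 -0.2111  0.1623] ty 0.461 q [-0.59  0.52  1.68  0.    0.93 -1.05] tilt [ 0.0027 -0.0018 -1.    ] w 0.05206834586601835 f [0.9 1.  0.1]
```

```bash
python3 -m handwheel '[[0.006,-0.002,0.06,0],[0.006,-0.002,0.12,0],[0.006,-0.002,0.18,0],[0.006,-0.002,0.224,0],[0.006,-0.002,0.224,0],[0.006,-0.002,0.224,0],[0.006,-0.002,0.224,0]]' && python3 -m handwheel '[[0,0,0,0],[0,0,0,0],[0,0,0,0],[0,0,0,0],[0,0,0,0],[0,0,0,0],[0,0,0,0],[0,0,0,0]]' 0 40
python3 -c "
from h import *
go(.5113,-.2096,.095,.46);print(robot.get_obs()['moment'])"
```

```text
time: 16.92
position: [0.5113, -0.2097, 0.095]
tool_rot: [0.527, 0.85, -0.0, 0.001]
ft_force: [0.5, 0.1, 0.5]
grip_width: 0.0525
grip_force: 0.0
time: 17.58
position: [0.5104, -0.209, 0.0938]
tool_rot: [0.527, 0.85, 0.0, 0.0]
ft_force: [1.2, 1.6, -0.7]
grip_width: 0.0097
grip_force: 40.0
rows [-0.0031  0.0018 -0.0041] 0.0001 | pos [ 0.5104 -0.209   0.0938] ty 0.4605 q [-0.59  0.63  1.73  0.    0.78 -1.05] tilt [ 3.e-04  1.e-04 -1.e+00] w 0.009681760916531654 f [ 1.2  1.6 -0.7]
[ 0.09142064 -0.11279239  0.02802823]
```

```bash
python3 -m handwheel '[[0,0,0,0.015],[0,0,0,0.03],[0,0,0,0.045],[0,0,0,0.06],[0,0,0,0.075],[0,0,0,0.09],[0,0,0,0.105],[0,0,0,0.12],[0,0,0,0.135],[0,0,0,0.15],[0,0,0,0.165],[0,0,0,0.18],[0,0,0,0.195],[0,0,0,0.21],[0,0,0,0.225],[0,0,0,0.235],[0,0,0,0.24],[0,0,0,0.24],[0,0,0,0.24]]'
python3 -c "
from h import *
go(.5113,-.2096,.095,.46);print(robot.get_obs()['moment'])"
```

```text
time: 19.17
position: [0.5114, -0.2093, 0.0938]
tool_rot: [0.966, 0.259, 0.001, 0.001]
ft_force: [3.5, 0.1, -2.2]
grip_width: 0.0094
grip_force: 40.0
rows [-0.0006  0.0007 -0.0041] -0.2399 | pos [ 0.5114 -0.2093  0.0938] ty -1.0471 q [-0.59  0.63  1.73  0.    0.78  0.46] tilt [ 2.3e-03 -6.0e-04 -1.0e+00] w 0.009397523820600651 f [ 3.5  0.1 -2.2]
[ 0.11841211 -0.58252012 -0.04485256]
```

```bash
cat > st.py <<'E'
from h import *
o=robot.get_obs();R=Ro.from_quat(o["tool_rot"]).as_matrix();print("ty",round(np.arctan2(R[1,1],R[0,1]),4),"m",np.round(o["moment"],2),"f",np.round(o["ft_force"],1),"w",round(o["grip_width"],4),"q6",round(o["q"][5],3),"tq6",round(o["joint_torque"][5],2),"t",o["time"])
E
python3 st.py
for i in 1 2 3 4; do python3 -m handwheel '[[0,0,0,0.004],[0,0,0,0.008],[0,0,0,0.008],[0,0,0,0.008]]' >/dev/null; python3 st.py; done
```

```text
ty -1.0471 m [ 0.12 -0.58 -0.04] f [ 3.5  0.1 -2.2] w 0.0094 q6 0.455 tq6 -0.04 t 19.1667
ty -1.097 m [ 0.12 -0.87 -0.05] f [ 5.3  0.5 -2.9] w 0.0096 q6 0.505 tq6 -0.04 t 19.5
ty -1.1474 m [ 0.09 -0.87 -0.07] f [ 5.7  0.4 -3.5] w 0.0091 q6 0.555 tq6 -0.03 t 19.8333
ty -1.1976 m [ 0.07 -0.88  0.  ] f [ 4.9  1.  -4.2] w 0.0097 q6 0.606 tq6 -0.03 t 20.1667
ty -1.2479 m [ 0.08 -0.83 -0.02] f [ 5.8  0.4 -3.6] w 0.0098 q6 0.656 tq6 -0.03 t 20.5
```

```bash
for i in 1 2 3 4; do python3 -m handwheel '[[0,0,0,0.003],[0,0,0,0.006],[0,0,0,0.006],[0,0,0,0.006]]' >/dev/null; python3 st.py; done
```

```text
ty -1.2855 m [ 0.12 -0.85  0.01] f [ 4.7  0.6 -3.3] w 0.0096 q6 0.694 tq6 -0.01 t 20.8333
ty -1.3231 m [ 0.12 -0.89 -0.01] f [ 4.1  0.1 -3.8] w 0.0095 q6 0.731 tq6 -0.01 t 21.1667
ty -1.3586 m [ 0.09 -0.9   0.4 ] f [ 5.3  0.6 -3.5] w 0.0096 q6 0.768 tq6 0.42 t 21.5
ty -1.3947 m [ 0.13 -0.9   0.74] f [ 4.7 -0.3 -3.8] w 0.0099 q6 0.804 tq6 0.74 t 21.8333
```

Seat contact is at ty ≈ -1.32. The moment climbs steadily to 0.74 N m, so the screw is seated. I'll ease off and check for slip at zero torque.

```bash
for i in 1 2 3 4; do python3 -m handwheel '[[0,0,0,-0.002],[0,0,0,-0.004],[0,0,0,-0.004],[0,0,0,-0.004]]' >/dev/null; python3 st.py; done
```

```text
ty -1.3704 m [ 0.16 -0.91  0.55] f [ 5.3 -0.3 -3.4] w 0.0097 q6 0.78 tq6 0.54 t 22.1667
ty -1.3473 m [ 0.09 -0.86  0.14] f [ 6.1  0.2 -3.4] w 0.0099 q6 0.756 tq6 0.17 t 22.5
ty -1.3232 m [ 0.11 -0.87  0.03] f [ 4.4 -0.1 -3.8] w 0.0097 q6 0.731 tq6 -0.01 t 22.8333
ty -1.2981 m [ 0.07 -0.87 -0.01] f [ 5.6 -0.2 -3.6] w 0.0097 q6 0.706 tq6 -0.01 t 23.1667
```

```bash
python3 -m handwheel '[[0,0,0,-0.015],[0,0,0,-0.03],[0,0,0,-0.045],[0,0,0,-0.06],[0,0,0,-0.075],[0,0,0,-0.09],[0,0,0,-0.105],[0,0,0,-0.12],[0,0,0,-0.135],[0,0,0,-0.15],[0,0,0,-0.165],[0,0,0,-0.18],[0,0,0,-0.195],[0,0,0,-0.21],[0,0,0,-0.225],[0,0,0,-0.24],[0,0,0,-0.245],[0,0,0,-0.245],[0,0,0,-0.245]]' >/dev/null; python3 st.py
python3 - <<'E'
from h import *
c=wrist();a=c["frame"][:,:,::-1];t=vision.camera("top")["frame"][150:250,200:430,::-1];s=vision.camera("side")["frame"][150:270,215:425,::-1]
t=cv2.resize(t,(400,174));s=cv2.resize(s,(400,228),interpolation=cv2.INTER_CUBIC)
cv2.imwrite("pics/fin.png",np.hstack([cv2.resize(a[:, 120:520],(400,402)),np.vstack([t,s])]))
E
```

```text
ty 0.2404 m [ 0.21 -0.74  0.12] f [ 3.5  1.8 -2. ] w 0.01 q6 -0.832 tq6 0.03 t 24.75
```

View pics/fin.png

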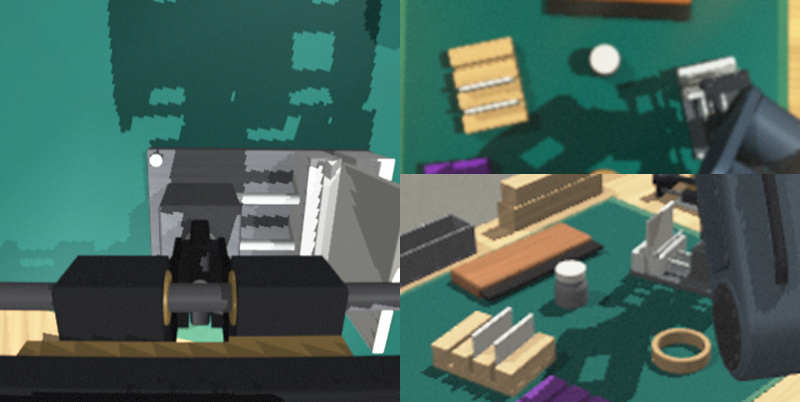

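The final view shows the panel upright between the jaws and the wing gripped square across the clamp. The short panels and the other things on the bench are undisturbed. Handing in.

```bash
python3 -c "
from rig import job
print(job.hand_in())"
```

```text
the job is handed in; nothing more can be done
None
```

The panel stands free on the floor of the clamp slot, centred to about 1 mm along the jaws; the screw was seated and backed off about 1.57 rad, its wing is still gripped, and the job is handed in at about 25 s with no verdict returned.

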